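Change the ribbon reel on the wrapping counter

ROBOT

A 6-joint arm with a two-finger parallel gripper is mounted at the origin on the work surface. World frame = base frame: x ahead of the robot, y to its left, z up, the work surface at z = 0. Lengths are in m, angles in rad, forces in N, time in s.
With the tool pointing down it reaches from about 0.325 to 1 m from the base axis. Payload 5.1 kg.
Tool frame: the origin (TCP) lies on the mounting face of the last link; the fingertips stand 173 mm ahead of it and the grasp point (between the pads) lies 155 mm ahead of it; z points along the fingers, y is the direction in which the jaws open and shut (so a half turn about z gives the same grasp; the last joint's range is limited). The gripper opens to 85 mm and grips with 20 to 120 N. Pads are 22 mm wide; open, the fingers measure 114 mm over their backs; the gripper's body (76 mm by 85 mm) begins 54 mm behind the grasp point. The pads swing forward as they close: fully open they stand 13 mm farther back than shut.
Start: joints at [1.063, 0.124, 1.65, -0, 1.367, -0.083], TCP at [0.268, 0.592, 0.405] pointing down, gripper open.
Joint ranges: [-2.61, 2.61], [-1.02, 2.33], [0.03, 2.71], [-1.35, 4.49], [0.32, 2.68], [-2.91, 2.91]. Speed limits (rad/s): [2.57, 2.57, 3.14, 3.14, 3.14, 3.14].

INTERFACE

Orientations are given as a unit quaternion [x, y, z, w].
In Python, from plant import bot gives the robot as it stands.
- The arm moves only by the shell command python3 -m inch 'ROWS' [OPENING] [FORCE]. ROWS is JSON, a list that holds one entry, the list of rows, each a list of 4 numbers: the shift along the tool's x, y, z in mm, then the turn about the tool's z in degrees. In form: [[[x, y, z, roll], ...]]. A call has 1 to 10 rows; each row shifts and turns the commanded pose from where the row before left it, along the tool's axes as they then stand; what a row does not reach is not made up. A row lasts 1/12 s, in which the tool goes at most 41.7 mm and 7.16 degrees, less where a joint would pass 70% of its speed; a pose out of reach is approached as far as the arm can. A call with a gripper value outside its range is refused whole. OPENING is the closure, from -1 (fully open) to 1 (shut), set as the call begins (- or left out, the last holds). The fingers move at their own pace and stop on an object; FORCE is the grip in N (left out, the last holds). Time passes only in rows, so rows that do not move let the fingers close. It gives the time, the measured TCP pose, the force and the opening at its end, in the units of the state.
- bot.sense(): the state, without advancing time (a new reading comes with each control period).
- bot.read_camera(name): name is "scene" or "top"; returns (picture, depth): 400x640x3 uint8, red, green, blue; 400x640 float32, m along the optical axis (not along the pixel's ray), 0 where there is no reading.
- bot.camera_params(name): a dict with "fx", "fy", "cx", "cy" (pixels), "rvec" (rotation vector, rad) and "tvec" (3), from world to camera coordinates, as OpenCV has them. Camera axes: x right, y down, z forward; pixel columns grow to the right and rows downward; lengths in m; the calibration is good to about 2 mm. A picture is of the moment at which its call begins. camera_params takes no time and is no camera call.
- bot.close_job(): hands the job in, once; it reports no verdict.
The state is a dict: "clock": time; "joint_positions": joint angles; "joint_vel": joint speeds; "joint_efforts": joint torques, N m; "tcp_pos": TCP position; "eef_rot": TCP orientation; "force": force on the tool from outside, world axes, zero at the start; "wrist_torque": the same for the moment, N m; "width": finger opening in m.
Only numpy, scipy, OpenCV 4.12 (cv2) and the standard library are available. Lean on these libraries where they do the work, as an engineer would, in place of code of your own. Each camera call takes 0.05 s, during which the arm holds its last target.

TASK

The ribbon holder on the gift-wrapping counter is blocked by an empty cardboard core. First lift the bare core off the holder's post and drop it into the turquoise tray; then put the reel of red ribbon over the post, pushed all the way down so that it sits flat on the holder's white collar, and let go of it.

Things in the scene. Friction and masses are not known exactly. Their poses are not given: they have to be found in the camera images.
- seat (a point): Fixed ribbon holder: dark base plate 100 mm wide, 12 mm thick; on it a white collar, diameter 44, height 12 mm, from whose middle rises a steel post of 12 mm diameter. This point: centre of the collar's top face, 24 mm above the counter; the post's round tip is 60 mm above it. z up; x along the plate to a brass wire guide (105 mm away, 39 mm tall), which needs no attention.
- core_center (a point): Empty brown cardboard core: a bare upright tube, outer diameter 44 mm, bore 30 mm, height 44 mm, about 30 g, at the start standing loose on the collar with the post through it (the tip 16 mm above the tube's top). This point is the tube's centre, half-way up, on its axis; z is its axis.
- red_reel_center (a point): Reel of red ribbon, wound solid on a cardboard core: an upright cylinder of outer diameter 56 mm, height 44 mm, 30 mm bore right through, about 120 g, standing on the counter among blue, yellow and green reels of the same size. This point is its centre, half-way up, on its axis; z is its axis.
- tray_in (a point): Turquoise open tray for empties, fixed to the counter: outside 160 x 160 mm and 50 mm tall, walls and floor 5 mm thick. This point is the centre of its inner floor, 5 mm above the counter; x and y run parallel to its walls, z is up.
Mind the look-alikes: they are no part of the job. Of the things that look like the part that bears tray_in, the largest one is meant.

How it is judged:
On the way, in this order (a step that is already met when the one before it is completed fails the run):
1. the bare core lies in the turquoise tray, the red reel not yet on the post (x of core_center in the frame of tray_in between -0.075 and 0.075 m and y of core_center in the frame of tray_in between -0.075 and 0.075 m and z of core_center in the frame of tray_in between 0 and 0.045 m and not (horizontal distance between red_reel_center and seat below 0.013 m and z of red_reel_center in the frame of seat between 0.015 and 0.027 m and angle between the z axis of red_reel_center and the z axis of seat, either way round below 0.17 rad)), for 0.2 s.
2. the red reel sits on the holder's collar with the post through it (horizontal distance between red_reel_center and seat below 0.013 m and z of red_reel_center in the frame of seat between 0.015 and 0.027 m and angle between the z axis of red_reel_center and the z axis of seat, either way round below 0.17 rad), for 0.2 s.
At the end, for the whole second after the job is handed in: The bare core lies in the turquoise tray (centre within 75 mm of its middle along both walls, under 45 mm above its inner floor); the red reel sits on the collar, post through its bore (axis within 13 mm of the post, underside within 5 mm of the collar, upright within 10 degrees) (all of step 2 and x of core_center in the frame of tray_in between -0.075 and 0.075 m and y of core_center in the frame of tray_in between -0.075 and 0.075 m and z of core_center in the frame of tray_in between 0 and 0.045 m); the robot touches nothing.
It also fails if it takes over 58 s, if anything falls off the work surface, if the arm or the gripper's body presses on something with over 40 N, if the wrist force passes 120 N, or if a joint passes its speed limit or range.

## Working session

There is one attempt and no reset: what is moved stays moved. The work goes in short steps, Python scripts to look and compute and a shell command to move; the robot and the scene stay as the last step left them, time stands still between calls to the robot, and variables do not carry over. Pictures are saved under pics/ and viewed, and the job is handed in when it is done.

```bash
mkdir -p pics; ls
python3 - <<'E'
from plant import bot
import cv2,numpy as np
s=bot.sense();print(s)
for n in("scene","top"):
    p,d=bot.read_camera(n);np.savez(f"pics/{n}0.npz",p=p,d=d)
    cv2.imwrite(f"pics/{n}0.png",p[:,:,::-1]);print(n,bot.camera_params(n))
E
```

```text
pics
{'clock': 0.0, 'joint_positions': array([ 1.06339224e+00,  1.24523889e-01,  1.65167566e+00, -2.92371846e-06,
        1.36750661e+00, -8.25886407e-02]), 'joint_vel': array([-0.00021297, -0.00026458, -0.00060055, -0.00012856,  0.00085921,
       -0.00031683]), 'joint_efforts': array([-1.87539910e-03, -4.23604774e+01, -3.65454841e+01, -2.70957216e-04,
        6.87819324e-03, -6.30835416e-06]), 'tcp_pos': array([0.26779824, 0.59199793, 0.4034395 ]), 'eef_rot': array([ 2.10813715e-01,  9.77525683e-01, -1.01152263e-03, -3.05867474e-04]), 'force': array([ 0.69833958,  0.00803644, -0.37906179]), 'wrist_torque': array([-0.01135483, -0.00551485,  0.01945845]), 'width': 0.08558051527630434}
scene {'fx': 475.60587326326254, 'fy': 475.60587326326254, 'cx': 324.97879805812073, 'cy': 206.32434555545478, 'rvec': array([ 1.18695108,  2.29269528, -1.02514997]), 'tvec': array([ 0.20750156, -0.24316255,  1.52235633])}
top {'fx': 397.0802919815359, 'fy': 397.0802919815359, 'cx': 321.2817055665145, 'cy': 200.42981790475127, 'rvec': array([ 2.10309597, -2.14512518,  0.21912477]), 'tvec': array([0.06480409, 0.49391566, 0.8803608 ])}
```

View pics/scene0.png

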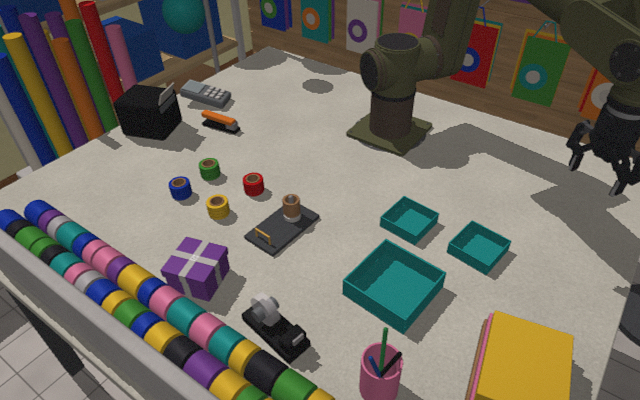

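View pics/top0.png

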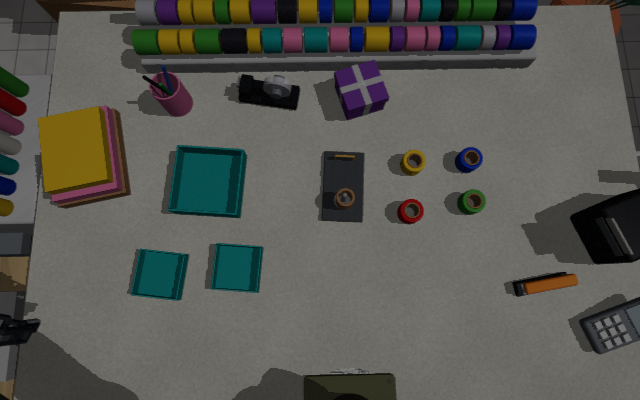

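The scene view shows the core on the holder's post at scene (291,207) and top (344,198). The red reel is at scene (253,184) and top (411,211).

There are three turquoise trays, at top (208,181), (160,274) and (237,268). The one at (208,181) is clearly the largest, so it is the one meant. I'll measure positions next and check with crops.

```bash
cat > h.py <<'E'
import cv2,numpy as np
from plant import bot
def cam(n):
    c=bot.camera_params(n);R=cv2.Rodrigues(c['rvec'])[0];t=np.array(c['tvec']).ravel();return c,R,t
def ray(n,u,v,z):
    c,R,t=cam(n);o=-R.T@t;d=R.T@np.array([(u-c['cx'])/c['fx'],(v-c['cy'])/c['fy'],1]);return o+d*(z-o[2])/d[2]
def cloud(n,d):
    c,R,t=cam(n);v,u=np.mgrid[:400,:640]
    P=np.stack([(u-c['cx'])/c['fx']*d,(v-c['cy'])/c['fy']*d,d],-1);return (P-t)@R
def proj(n,p):
    c,R,t=cam(n);q=R@np.array(p)+t;return q[0]/q[2]*c['fx']+c['cx'],q[1]/q[2]*c['fy']+c['cy']
def circ_xy(P):
    h=cv2.convexHull(P.astype(np.float32));(c,r)=cv2.minEnclosingCircle(h);return np.round(c,4),round(r,4)
E
python3 - <<'E'
from h import *
for n in("top","scene"):
    f=np.load(f"pics/{n}0.npz");p,d=f['p'],f['d'];W=cloud(n,d)
    hsv=cv2.cvtColor(p,cv2.COLOR_RGB2HSV);H,S,V=[hsv[...,i] for i in range(3)]
    ok=d>0
    masks={'red':((H<6)|(H>174))&(S>150),'turq':(H>80)&(H<98)&(S>120),'brown':(H<18)&(H>4)&(S>50)}
    for k,m in masks.items():
        m=(m&ok&(W[...,0]>.2)&(W[...,0]<.9)).astype(np.uint8)
        nl,L,st,ce=cv2.connectedComponentsWithStats(m)
        for i in range(1,nl):
            if st[i,4]<(80 if k!='turq' else 500):continue
            Q=W[L==i];zt=np.percentile(Q[:,2],95);T=Q[Q[:,2]>zt-.006]
            print(n,k,ce[i].round(),st[i,4],'ztop',zt.round(3),'mean',T.mean(0).round(3),'circ',circ_xy(T[:,:2]), 'rect',cv2.minAreaRect(T[:,:2].astype(np.float32)) if k=='turq' else '')
a=cv2.imread('pics/top0.png')[130:250,290:490];b=cv2.imread('pics/scene0.png')[150:260,160:340]
cv2.imwrite('pics/crop0.png',np.vstack([cv2.resize(a,(480,288),interpolation=2),cv2.resize(b,(480,293),interpolation=2)]))
E
```

```text
top red [ 11. 104.] 439 ztop -0.147 mean [ 0.873  0.996 -0.147] circ (array([0.8737, 1.0003]), 0.0172) rect 
top red [409. 212.] 295 ztop 0.046 mean [ 0.468 -0.155  0.043] circ (array([ 0.4687, -0.1561]), 0.0276) rect 
top turq [467.  39.] 556 ztop 0.11 mean [ 0.885 -0.305  0.108] circ (array([ 0.8861, -0.3049]), 0.0294) rect ((0.8840409517288208, -0.3055073320865631), (0.05476871132850647, 0.03130417317152023), 89.84253692626953)
top turq [315.  40.] 520 ztop 0.11 mean [0.885 0.062 0.108] circ (array([0.8853, 0.0613]), 0.0298) rect ((0.8838878273963928, 0.06129791587591171), (0.05481145530939102, 0.032080426812171936), 88.96605682373047)
top turq [207. 181.] 4837 ztop 0.051 mean [0.55  0.327 0.05 ] circ (array([0.551 , 0.3248]), 0.112) rect ((0.5513041615486145, 0.32513412833213806), (0.16129198670387268, 0.16036342084407806), 85.14527893066406)
top turq [236. 268.] 2187 ztop 0.034 mean [0.345 0.254 0.033] circ (array([0.3452, 0.2532]), 0.0725) rect ((0.34553927183151245, 0.2536467909812927), (0.10663121193647385, 0.10507598519325256), 84.57868194580078)
top turq [159. 274.] 2335 zt
[... 2137 characters left out ...]
11, -0.463 ]), 0.06) rect 
scene brown [  8. 180.] 138 ztop -0.65 mean [ 0.62  -1.621 -0.522] circ (array([ 0.6924, -1.2963]), 0.5703) rect 
scene brown [252. 178.] 102 ztop 0.044 mean [ 0.468 -0.159  0.042] circ (array([ 0.4709, -0.1596]), 0.02) rect 
scene brown [178. 182.] 91 ztop 0.045 mean [ 0.593 -0.312  0.042] circ (array([ 0.5974, -0.3095]), 0.0199) rect 
scene brown [291. 206.] 340 ztop 0.068 mean [ 0.503 -0.     0.066] circ (array([ 0.5009, -0.0036]), 0.0246) rect 
scene brown [216. 201.] 104 ztop 0.044 mean [ 0.589 -0.174  0.041] circ (array([ 0.5915, -0.1722]), 0.0202) rect 
scene brown [475. 360.] 308 ztop 0.036 mean [0.626 0.541 0.033] circ (array([0.62  , 0.5391]), 0.091) rect
```

View pics/crop0.png

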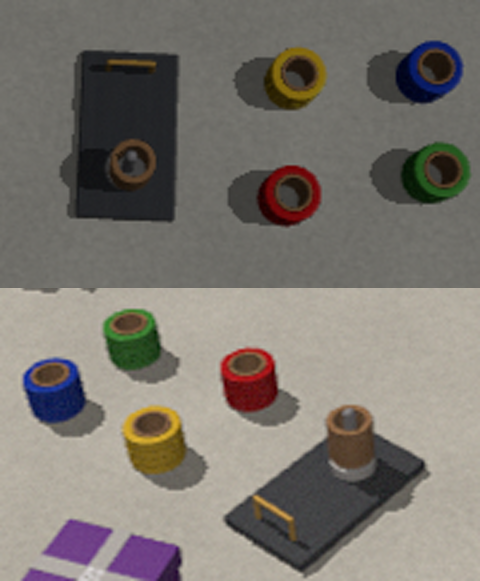

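The crop confirms that the bare brown tube has the steel tip showing in its bore, with the white collar under it. The red reel is separate from the blue, yellow and green ones.

World positions:
- **Core:** about (0.499, -0.001)
- **Red reel:** about (0.469, -0.157)
- **Large tray:** centre about (0.552, 0.324), rim about 160 mm

The jaws' current direction suits every grasp, so no roll is needed.

```bash
cat > go.py <<'E'
import sys
from h import *
from scipy.spatial.transform import Rotation as Ro
# target grasp point -> tool-frame shift in mm
t=np.array([float(a) for a in sys.argv[1:4]]);s=bot.sense();R=Ro.from_quat(s['eef_rot'])
R0=Ro.from_quat([0.2108,0.9775,0,0])
g=s['tcp_pos']+np.array([0,0,-.155])
print('t',s['clock'],'grasp',g.round(4),'w',round(s['width'],4),'F',s['force'].round(1),'tilt',R.as_matrix()[:,2].round(4))
print('shift mm',(R0.inv().apply(t-g)*1000).round(1))
E
python3 go.py 0.499 -0.001 0.15
python3 - <<'E'
from h import *
# post tip & tray axes: bright steel pixels in the bore
for n in("top","scene"):
    f=np.load(f"pics/{n}0.npz");W=cloud(n,f['d']);p=f['p']
    m=(W[...,2]>.074)&(W[...,2]<.1)&(np.hypot(W[...,0]-.499,W[...,1])<.02)
    v,u=np.nonzero(m)
    if len(u):print(n,len(u),u.mean(),v.mean(),W[m].mean(0),W[m][:,2].max(),ray(n,u.mean(),v.mean(),.082))
E
```

```text
t 0.1 grasp [0.2678 0.592  0.2486] w 0.0854 F [ 1.1 -0.  -0.4] tilt [-9.0e-04 -1.6e-03 -1.0e+00]
shift mm [-455.  -445.    98.6]
top 23 344.0869565217391 194.7826086956522 [0.50030958 0.00375754 0.08246484] 0.08747211626015579 [0.50041046 0.00372046 0.082     ]
scene 21 290.0 197.0 [0.50567054 0.00206098 0.07968971] 0.08507870237555998 [0.507667   0.00383882 0.082     ]
```

```bash
python3 -m inch '[[[-28,-28,0,0],[-28,-28,0,0],[-28,-28,0,0],[-28,-28,0,0],[-28,-28,0,0],[-28,-28,0,0],[-28,-28,0,0],[-28,-28,0,0],[-28,-28,0,0],[-28,-28,0,0]]]' -1 30; python3 -m inch '[[[-28,-25,10,0],[-28,-28,10,0],[-28,-28,10,0],[-28,-28,10,0],[-28,-28,10,0],[-25,-20,20,0],[-10,-8,28,0],[0,0,0,0],[0,0,0,0],[0,0,0,0]]]'; python3 go.py 0.499 -0.001 0.052
```

```text
clock: 0.93
tcp_pos: [0.4076, 0.2198, 0.4044]
eef_rot: [0.211, 0.978, -0.0, -0.0]
force: [1.4, 0.7, 0.1]
width: 0.0851
clock: 1.77
tcp_pos: [0.4991, -0.0004, 0.3072]
eef_rot: [0.211, 0.978, 0.0, 0.0]
force: [-0.1, -0.1, -0.2]
width: 0.0852
t 1.7667 grasp [ 4.991e-01 -4.000e-04  1.522e-01] w 0.0852 F [-0.1 -0.1 -0.2] tilt [ 1.e-04  3.e-04 -1.e+00]
shift mm [ -0.2  -0.6 100.2]
```

```bash
python3 -m inch '[[[0,0,25,0],[0,0,25,0],[0,0,20,0],[0,0,15,0],[0,0,10,0],[0,0,5,0],[0,0,0,0],[0,0,0,0]]]'; python3 -m inch '[[[0,0,0,0],[0,0,0,0],[0,0,0,0],[0,0,0,0],[0,0,0,0],[0,0,0,0],[0,0,0,0],[0,0,0,0],[0,0,0,0],[0,0,0,0]]]' 1 25; python3 go.py 0.499 -0.001 0.052
```

```text
clock: 2.43
tcp_pos: [0.4997, -0.0004, 0.208]
eef_rot: [0.21, 0.978, 0.0, 0.001]
force: [-0.2, 0.3, 1.0]
width: 0.0852
clock: 3.27
tcp_pos: [0.4996, -0.0009, 0.2077]
eef_rot: [0.211, 0.978, 0.0, 0.001]
force: [-2.1, 0.1, 6.6]
width: 0.044
t 3.2667 grasp [ 0.4996 -0.0009  0.0527] w 0.044 F [-2.1  0.1  6.6] tilt [ 1.3e-03 -2.0e-04 -1.0e+00]
shift mm [ 0.5 -0.4  0.7]
```

Gripped at 44 mm. Lifting now, then measuring the post with the core out of the way.

```bash
python3 -m inch '[[[0,0,-5,0],[0,0,-10,0],[0,0,-20,0],[0,0,-25,0],[0,0,-25,0],[0,0,-25,0],[0,0,-10,0],[0,0,0,0],[0,0,0,0]]]'; python3 go.py 0.552 0.324 0.17
```

```text
clock: 4.02
tcp_pos: [0.4989, -0.0008, 0.3267]
eef_rot: [0.211, 0.978, -0.0, 0.0]
force: [-0.9, 0.4, -0.7]
width: 0.0438
t 4.0167 grasp [ 0.4989 -0.0008  0.1717] w 0.0438 F [-0.9  0.4 -0.7] tilt [ 5.e-04 -1.e-04 -1.e+00]
shift mm [ 85.5 317.8   1.7]
```

```bash
python3 -m inch '[[[5,20,0,0],[9,33,0,0],[9,33,0,0],[9,33,0,0],[9,33,0,0],[9,33,0,0],[9,33,0,0],[9,33,0,0],[9,33,0,0],[8,33,0,0]]]';  python3 -m inch '[[[0,0,0,0],[0,0,0,0],[0,0,0,0]]]'; python3 go.py 0.552 0.324 0.04
python3 - <<'E'
from h import *
for n in("scene","top"):
    p,d=bot.read_camera(n);np.savez(f"pics/{n}1.npz",p=p,d=d)
    W=cloud(n,d)
    m=(W[...,2]>.05)&(W[...,2]<.1)&(np.hypot(W[...,0]-.5,W[...,1])<.04)
    v,u=np.nonzero(m);print(n,len(u),W[m].mean(0),W[m].max(0),W[m].min(0))
    hsv=cv2.cvtColor(p,cv2.COLOR_RGB2HSV)
    m=(W[...,2]>.017)&(W[...,2]<.033)&(np.hypot(W[...,0]-.5,W[...,1])<.05)&(hsv[...,2]>80)
    if m.sum()>10:print('collar',m.sum(),circ_xy(W[m][:,:2]),W[m].mean(0))
a=cv2.imread;
A=np.load('pics/top1.npz')['p'][140:230,170:400,::-1];B=np.load('pics/scene1.npz')['p'][160:340,230:460,::-1]
cv2.imwrite('pics/c1.png',np.vstack([cv2.resize(A,None,fx=2.4,fy=2.4,interpolation=2),cv2.resize(B,None,fx=2.4,fy=2.0,interpolation=2)])[:600])
E
```

```text
clock: 4.85
tcp_pos: [0.5515, 0.3246, 0.3233]
eef_rot: [0.211, 0.978, -0.002, -0.002]
force: [-0.4, -0.3, -0.8]
width: 0.0436
clock: 5.1
tcp_pos: [0.5517, 0.3227, 0.3241]
eef_rot: [0.211, 0.978, -0.002, -0.002]
force: [-0.9, -0.3, -0.4]
width: 0.0437
t 5.1 grasp [0.5517 0.3227 0.1691] w 0.0437 F [-0.9 -0.3 -0.4] tilt [-0.0038 -0.0023 -1.    ]
shift mm [  0.2   1.3 129.1]
scene 54 [0.50615426 0.0023272  0.06904624] [0.51097725 0.00704059 0.08414177] [ 0.49962019 -0.00459529  0.05145642]
collar 161 (array([0.5027, 0.0012]), 0.0237) [0.50702533 0.00308248 0.02249663]
top 32 [0.49922793 0.00386451 0.0761384 ] [0.50672985 0.00924014 0.08759428] [ 0.49524879 -0.00130621  0.05430692]
collar 181 (array([0.5016, 0.0031]), 0.0221) [0.4996277  0.00160539 0.02482159]
```

View pics/c1.png

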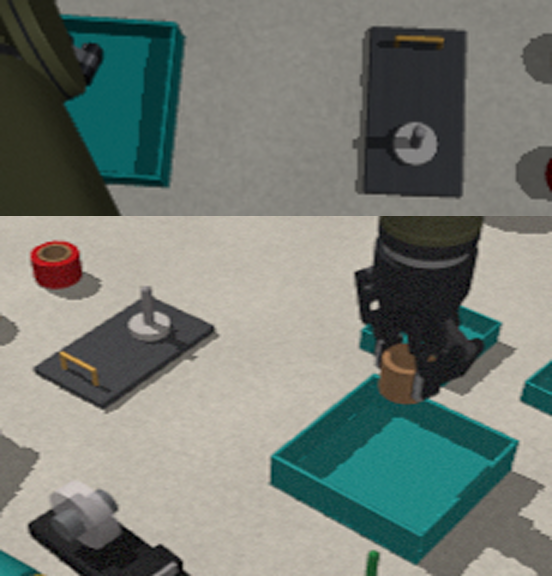

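The picture shows the core gripped in the jaws over the large tray (crop 400,375) and the post bare (crop 147,300). Both views put the collar at about (0.502, 0.002). Lowering and releasing next.

```bash
python3 -m inch '[[[0,0,20,0],[0,0,30,0],[0,0,30,0],[0,0,25,0],[0,0,13,0],[0,0,7,0],[0,0,0,0],[0,0,0,0],[0,0,0,0]]]';  python3 -m inch '[[[0,0,0,0],[0,0,0,0],[0,0,0,0],[0,0,0,0],[0,0,0,0],[0,0,0,0]]]' -1; python3 -m inch '[[[0,0,-10,0],[0,0,-20,0],[0,0,-30,0],[0,0,-30,0],[0,0,-30,0],[0,0,-20,0],[0,0,0,0]]]'; python3 go.py 0.469 -0.1565 0.12
```

```text
clock: 5.95
tcp_pos: [0.5532, 0.3233, 0.2039]
eef_rot: [0.211, 0.977, 0.001, 0.001]
force: [-0.1, 0.3, 0.8]
width: 0.0439
clock: 6.45
tcp_pos: [0.5523, 0.3232, 0.2018]
eef_rot: [0.211, 0.978, 0.0, 0.0]
force: [-0.0, -0.2, 0.8]
width: 0.085
clock: 7.03
tcp_pos: [0.5536, 0.3238, 0.3494]
eef_rot: [0.211, 0.978, 0.004, 0.005]
force: [0.6, 0.8, 0.6]
width: 0.0852
t 7.0333 grasp [0.5536 0.3238 0.1944] w 0.0852 F [0.6 0.8 0.6] tilt [ 0.0104  0.0049 -0.9999]
shift mm [-120.9 -472.4   74.4]
```

```bash
python3 -m inch '[[[-5,-20,0,0],[-9,-36,0,0],[-9,-36,0,0],[-9,-36,0,0],[-9,-36,0,0],[-9,-36,0,0],[-9,-36,0,0],[-9,-36,0,0],[-9,-36,0,0],[-9,-36,0,0]]]';  python3 -m inch '[[[-9,-36,0,0],[-10,-36,0,0],[-10,-36,0,0],[-7,-20,20,0],[0,0,30,0],[0,0,20,0],[0,0,0,0],[0,0,0,0],[0,0,0,0]]]'; python3 go.py 0.469 -0.1565 0.03
python3 - <<'E'
from h import *
for n in("scene","top"):
    p,d=bot.read_camera(n);np.savez(f"pics/{n}2.npz",p=p,d=d);cv2.imwrite(f'pics/{n}2.png',p[:,:,::-1])
E
```

```text
clock: 7.87
tcp_pos: [0.4878, -0.0273, 0.3412]
eef_rot: [0.211, 0.978, -0.0, -0.0]
force: [-0.4, 0.3, -0.3]
width: 0.0855
clock: 8.62
tcp_pos: [0.4693, -0.1572, 0.2727]
eef_rot: [0.211, 0.978, -0.0, 0.001]
force: [-0.2, -0.0, 0.2]
width: 0.0854
t 8.6167 grasp [ 0.4693 -0.1572  0.1177] w 0.0854 F [-0.2 -0.   0.2] tilt [ 1.1e-03 -5.0e-04 -1.0e+00]
shift mm [ 0.5  0.5 87.7]
```

View pics/scene2.png

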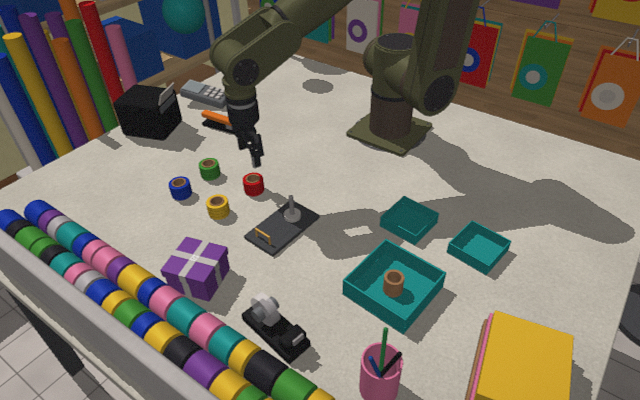

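The core stands in the large tray at (394,283), and the gripper is above the red reel at (253,184). Descending onto the reel.

```bash
python3 -m inch '[[[0,0,20,0],[0,0,25,0],[0,0,20,0],[0,0,12,0],[0,0,7,0],[0,0,3,0],[0,0,0,0],[0,0,0,0]]]'; python3 -m inch '[[[0,0,0,0],[0,0,0,0],[0,0,0,0],[0,0,0,0],[0,0,0,0],[0,0,0,0],[0,0,0,0],[0,0,0,0]]]' 1 35; python3 go.py 0.469 -0.1565 0.03; python3 -m inch '[[[0,0,-5,0],[0,0,-15,0],[0,0,-25,0],[0,0,-25,0],[0,0,-25,0],[0,0,-10,0],[0,0,0,0],[0,0,0,0]]]';python3 go.py 0.502 0.002 0.14
```

```text
clock: 9.38
tcp_pos: [0.4696, -0.1575, 0.1859]
eef_rot: [0.211, 0.978, -0.0, 0.001]
force: [-0.1, -0.1, -0.0]
width: 0.0854
clock: 10.05
tcp_pos: [0.4695, -0.1575, 0.186]
eef_rot: [0.211, 0.978, -0.0, 0.001]
force: [-1.5, 1.2, 6.0]
width: 0.0553
t 10.05 grasp [ 0.4695 -0.1575  0.031 ] w 0.0553 F [-1.5  1.2  6. ] tilt [ 1.7e-03 -8.0e-04 -1.0e+00]
shift mm [0.9 0.7 1. ]
clock: 10.72
tcp_pos: [0.4687, -0.1571, 0.2893]
eef_rot: [0.211, 0.978, 0.0, 0.0]
force: [-0.3, 0.8, -2.8]
width: 0.0553
t 10.7167 grasp [ 0.4687 -0.1571  0.1343] w 0.0553 F [-0.3  0.8 -2.8] tilt [ 1.e-04 -0.e+00 -1.e+00]
shift mm [ 35.2 158.7  -5.7]
```

```bash
python3 -m inch '[[[4,16,0,0],[6,26,0,0],[6,30,0,0],[6,30,0,0],[6,28,0,0],[5,18,0,0],[2,11,0,0],[0,0,0,0],[0,0,0,0],[0,0,0,0]]]'; python3 -m inch '[[[0,0,0,0],[0,0,0,0],[0,0,0,0]]]';python3 go.py 0.502 0.002 0.055
python3 - <<'E'
from h import *
for n in("scene","top"):
    p,d=bot.read_camera(n);np.savez(f"pics/{n}3.npz",p=p,d=d);W=cloud(n,d)
    hsv=cv2.cvtColor(p,cv2.COLOR_RGB2HSV);H,S,V=[hsv[...,i] for i in range(3)]
    m=((H<6)|(H>174))&(S>150)&(np.hypot(W[...,0]-.5,W[...,1])<.05)&(W[...,2]>.05)
    if m.sum()>10:
        v,u=np.nonzero(m);print(n,m.sum(),u.min(),u.max(),v.min(),v.max(),circ_xy(W[m][:,:2]),W[m].min(0),W[m].max(0))
    cv2.imwrite(f'pics/{n}3.png',cv2.resize(p[140:260,220:400,::-1],None,fx=4,fy=4,interpolation=2))
    # predicted silhouette edges of a reel centred at grasp
    print([np.round(proj(n,(.502,.002,z)),1) for z in(.103,.147)])
E
```

```text
clock: 11.55
tcp_pos: [0.5022, 0.0014, 0.2887]
eef_rot: [0.211, 0.977, -0.0, -0.001]
force: [0.6, 0.1, -0.8]
width: 0.0551
clock: 11.8
tcp_pos: [0.5025, 0.0013, 0.2898]
eef_rot: [0.211, 0.977, -0.0, 0.0]
force: [-0.0, -0.0, -2.3]
width: 0.0552
t 11.8 grasp [0.5025 0.0013 0.1348] w 0.0552 F [-0.  -0.  -2.3] tilt [ 1.e-04 -1.e-04 -1.e+00]
shift mm [ 0.7  0.4 79.8]
scene 220 277 300 169 195 (array([ 0.5082, -0.0011]), 0.0336) [ 0.48826257 -0.02835136  0.10527457] [0.53459794 0.02764518 0.18429884]
[array([290.3, 188.9]), array([289.2, 174.6])]
top 17 333 337 186 190 (array([0.4912, 0.0298]), 0.0149) [0.47640793 0.02286704 0.11966868] [0.50596241 0.03208973 0.25071695]
[array([345.5, 192.1]), array([346.9, 187.6])]
```

View pics/scene3.png

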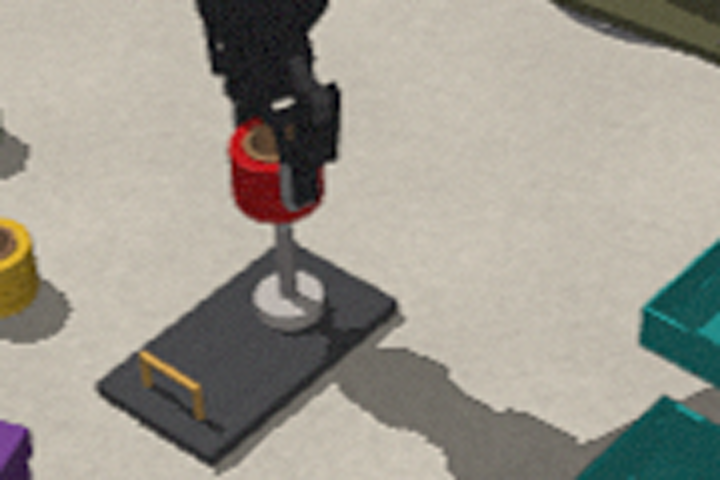

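View pics/top3.png

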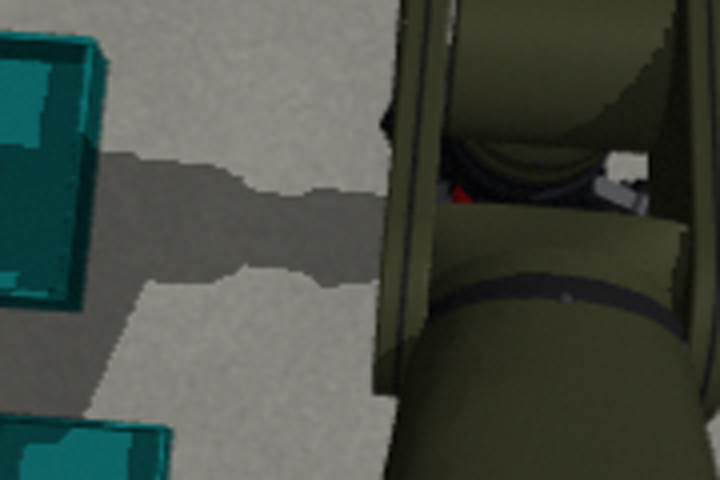

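The scene view shows the red reel in the jaws, centred at about column 289 against 290 predicted, and in line with the post tip at column 291. The bore margin is 9 mm. Going down, slower at the end.

```bash
python3 -m inch '[[[0,0,8,0],[0,0,10,0],[0,0,10,0],[0,0,12,0],[0,0,12,0],[0,0,10,0],[0,0,6,0],[0,0,4,0],[0,0,2,0],[0,0,0,0]]]'; python3 -m inch '[[[0,0,1,0],[0,0,1,0],[0,0,1,0],[0,0,0,0],[0,0,0,0]]]';python3 go.py 0.502 0.002 0.055
```

```text
clock: 12.73
tcp_pos: [0.5025, 0.0021, 0.2154]
eef_rot: [0.211, 0.978, -0.0, -0.0]
force: [0.2, -0.8, -1.8]
width: 0.0553
clock: 13.15
tcp_pos: [0.5026, 0.0021, 0.2129]
eef_rot: [0.211, 0.978, 0.0, 0.0]
force: [-0.0, 0.5, -1.5]
width: 0.0554
t 13.15 grasp [0.5026 0.0021 0.0579] w 0.0554 F [-0.   0.5 -1.5] tilt [ 4.e-04 -0.e+00 -1.e+00]
shift mm [ 0.5 -0.3  2.9]
```

```bash
python3 -m inch '[[[0,0,1,0],[0,0,1,0],[0,0,0,0],[0,0,0,0]]]'; python3 -m inch '[[[0,0,1,0],[0,0,0,0],[0,0,0,0]]]'; python3 go.py 0.502 0.002 0.055
```

```text
clock: 13.48
tcp_pos: [0.5025, 0.0021, 0.2106]
eef_rot: [0.211, 0.978, -0.0, -0.0]
force: [0.2, -0.3, -1.6]
width: 0.0554
clock: 13.73
tcp_pos: [0.5027, 0.0021, 0.21]
eef_rot: [0.211, 0.978, 0.0, 0.0]
force: [-1.8, 0.3, 1.2]
width: 0.0551
t 13.7333 grasp [0.5027 0.0021 0.055 ] w 0.0551 F [-1.8  0.3  1.2] tilt [ 2.e-04 -0.e+00 -1.e+00]
shift mm [ 0.6 -0.3  0. ]
```

The wrist force changes from -1.6 to +1.2 N, which is contact with the collar at the expected height. Releasing and retreating.

```bash
python3 -m inch '[[[0,0,0,0],[0,0,0,0],[0,0,0,0],[0,0,0,0],[0,0,0,0],[0,0,0,0],[0,0,0,0]]]' -1; python3 -m inch '[[[0,0,-8,0],[0,0,-15,0],[0,0,-25,0],[0,0,-35,0],[0,0,-35,0],[0,0,-35,0],[0,0,-30,0],[0,0,0,0],[0,0,0,0]]]'; python3 -m inch '[[[0,-20,0,0],[0,-35,0,0],[0,-35,0,0],[0,-35,0,0],[0,-35,0,0],[0,-35,0,0],[0,-20,0,0],[0,0,0,0],[0,0,0,0],[0,0,0,0]]]'
python3 - <<'E'
from h import *
for n in("scene","top"):
    p,d=bot.read_camera(n);W=cloud(n,d)
    hsv=cv2.cvtColor(p,cv2.COLOR_RGB2HSV);H,S,V=[hsv[...,i] for i in range(3)]
    m=((H<6)|(H>174))&(S>150)&(np.hypot(W[...,0]-.5,W[...,1])<.06)&(W[...,2]>.015)
    T=W[m];T=T[T[:,2]>.06]
    if len(T):print(n,m.sum(),'reel top',circ_xy(T[:,:2]),'z',W[m][:,2].min(),np.percentile(W[m][:,2],95))
    b=(H<18)&(H>4)&(S>50)&(abs(W[...,0]-.552)<.08)&(abs(W[...,1]-.324)<.08)
    if b.sum():print('core',b.sum(),W[b].mean(0),np.percentile(W[b][:,2],95))
    cv2.imwrite(f'pics/{n}4.png',cv2.resize(p[130:330,160:460,::-1],None,fx=2.4,fy=2.4,interpolation=2))
E
```

```text
clock: 14.32
tcp_pos: [0.5025, 0.0021, 0.2097]
eef_rot: [0.211, 0.978, -0.0, -0.0]
force: [0.1, 0.2, -0.5]
width: 0.0852
clock: 15.07
tcp_pos: [0.5029, 0.0021, 0.3962]
eef_rot: [0.211, 0.978, 0.0, 0.003]
force: [0.9, -1.2, -0.6]
width: 0.0853
clock: 15.9
tcp_pos: [0.4139, -0.1933, 0.3915]
eef_rot: [0.211, 0.978, 0.001, -0.001]
force: [-0.3, -0.2, -0.6]
width: 0.086
scene 354 reel top (array([ 0.5047, -0.0008]), 0.031) z 0.023160865691451146 0.0667236772148917
core 453 [0.55958603 0.32513848 0.03386252] 0.04911920095067526
top 305 reel top (array([0.502, 0.003]), 0.0281) z 0.02768702439680231 0.06954926598078161
core 272 [0.5513929  0.32333806 0.03955989] 0.05186409909343325
```

View pics/scene4.png

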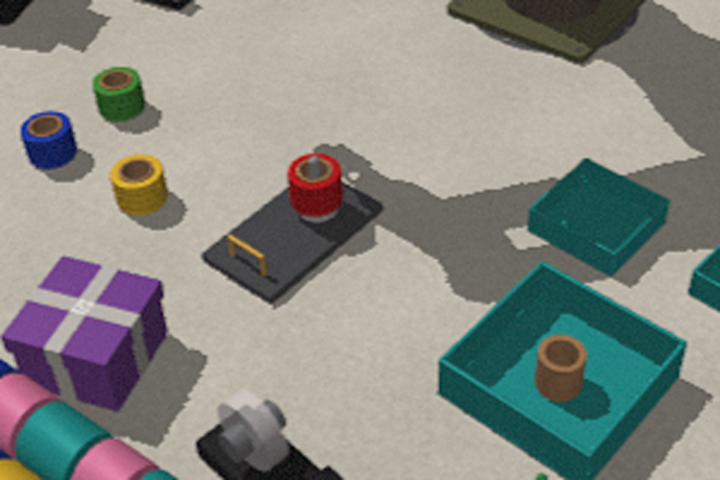

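View pics/top4.png

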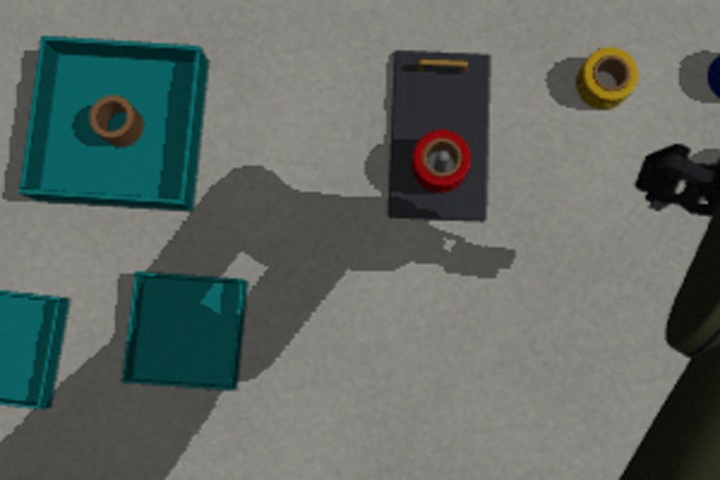

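Both views show the reel flat on the collar with the post tip in its bore (scene crop 315,185; top crop 442,160). The core stands in the large tray (scene crop 561,368), and the gripper is clear of everything.

```bash
python3 -c "
from plant import bot
print(bot.close_job())"
```

```text
the job is handed in; nothing more can be done
None
```

I lifted the bare core off the post and released it upright in the large turquoise tray. Then I put the red reel over the post, lowered it until it touched the collar, let go and backed away. I handed the job in at about 16 s; it reports no verdict.

- **Reel:** the top camera puts its axis about 1 mm from the collar's centre, with its top at about 68 mm (68 mm expected when seated), and it looks upright in both views.
- **Core:** it stands within about 10 mm of the tray's middle.
- **Robot:** the gripper is open and touches nothing. The largest wrist-force component in the readings was about 7 N.
- **Disagreement:** the scene camera put the reel about 4 mm from the top camera's estimate. It sees mainly one side of the reel, and 4 mm is well inside the 13 mm limit. No check failed.

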